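Hang a pocket template on its eye by its snap hook

ROBOT

A 7-joint arm with a two-finger parallel gripper is mounted at the origin on the work surface. World frame = base frame: x ahead of the robot, y to its left, z up, the work surface at z = 0. Lengths are in m, angles in rad, forces in N, time in s.
With the tool pointing down it reaches from about 0.375 to 0.925 m from the base axis. Payload 3.1 kg.
Tool frame: the origin (TCP) lies where the fingers leave the gripper's body, on its centre line; the fingertips stand 73 mm ahead of it and the grasp point (between the pads) lies 54 mm ahead of it (env.tcp_to_tips is the distance from the TCP to the fingertips, in m); z points along the fingers, y is the line along which they close (so a half turn about z gives the same grasp; the last joint's range is limited). The gripper opens to 85 mm and grips with 20 to 120 N. Pads are 22 mm wide; open, the fingers measure 114 mm over their backs; the gripper's body (76 mm by 85 mm) begins 54 mm behind the grasp point. The pads swing forward as they close: fully open they stand 13 mm farther back than shut.
Start: joints at [1.243, 0.383, 0.044, 1.598, -0.018, 1.161, -0.05], TCP at [0.148, -0.633, 0.304] pointing down, gripper open.
Joint ranges: [-2.61, 2.61], [-0.41, 2.15], [-1.48, 1.57], [0, 2.5], [-1.57, 4.71], [0.05, 1.97], [-2.85, 2.85]. Speed limits (rad/s): [2.79, 2.79, 3.14, 3.14, 3.14, 3.14, 3.14].

INTERFACE

Orientations are given as a unit quaternion [x, y, z, w].
In Python, from station import env gives the robot as it stands.
- The arm moves only by the tool step_arm, never from a script. Its arguments are lists of equal length, an entry for each row: "translation": the shift along the tool's x, y, z in m, a list of three; "rotation": the turn, a rotation vector about the tool's x, y, z in degrees, a list of three; "jaw": the finger opening in m, from 0 to 0.0854. A call has 1 to 20 rows; each row shifts and turns the commanded pose from where the row before left it, along the tool's axes as they then stand; what a row does not reach is not made up. A row lasts 1/10 s, in which the tool goes at most 50 mm and 8.59 degrees, less where a joint would pass 70% of its speed; a pose out of reach is approached as far as the arm can. A call is refused whole if a number of a shift passes 0.05 or a number of a turn 8.59, either way. A call with a gripper value outside its range is refused whole. The fingers move at their own pace and stop on an object; the grip force is fixed at half the most. Time passes only in rows, so rows that do not move let the fingers close. It gives the time, the measured TCP pose, the force, the opening and the grip force at its end, in the units of the state.
- env.read_state(): the state, without advancing time (a new reading comes with each control period).
- env.grab_frame(name): name is "scene" or "top" or "wrist"; returns a dict with "img" (480x640x3 uint8, red, green, blue), "fov_y" (degrees; the focal length in pixels is half the picture's height over the tangent of half this angle, whatever the lens; pixels are square), "cx", "cy" (the principal point, pixels), "rvec" (rotation vector, rad) and "tvec" (3), from world to camera coordinates, as OpenCV has them; the wrist camera has in their place "T_tool_cam" (4x4, takes a point from camera to tool coordinates, whose origin is the TCP and whose axes are the flange's). Camera axes: x right, y down, z forward; pixel columns grow to the right and rows downward; lengths in m; the calibration is good to about 2 mm. A picture is of the moment at which its call begins: read the wrist's pose just before it. There is no depth.
- env.close_job(): hands the job in; it is judged then, once.
The state is a dict: "clock": time; "q": joint angles; "joint_vel": joint speeds; "effort": joint torques, N m; "tool_pos": TCP position; "tcp_rot": TCP orientation; "ft_force": force on the tool from outside, world axes, zero at the start; "wrist_torque": the same for the moment, N m; "opening": finger opening in m; "grasp_force": force on a finger pad.
Only numpy, scipy, OpenCV 4.12 (cv2) and the standard library are available. Lean on these libraries where they do the work, as an engineer would, in place of code of your own. Each camera call takes 0.05 s, during which the arm holds its last target. There are 200 camera calls.

TASK

Take the wooden template with the sprung snap hook out of the rack, press the hook's gate against the near bar of the eye on the stand until the bar has slipped inside the hook, and lower the template until the hook's crown hangs on the bar with the gate snapped shut behind it; only then let go. The eye's arm may be drawn out more or less, so feel for the bar and never press or bear down on it harder than about 25 N. Leave everything else on the table where it is, and do not let the template fall.

Things in the scene. Friction and masses are not known exactly. Their poses are not given: they have to be found in the camera images.
- hanger: Plywood template, board 90 (x) by 8 (y) by 95 mm high, with a flat 10 mm thick steel snap hook riveted on top; one loose piece of 0.13-0.23 kg, upright in a rack slot, underside 10 mm above the table. Origin: centre of the underside; z up, x along the board towards the gate, y across. The hook: spine at x -26 to -16 mm, nose at x 11 to 21 mm ending down at z 148 mm, bottom of the opening at z 107 mm.
- tab (a point): Where to hold it: centre of the steel grip tab above the hook, at x -2, z 205 mm of the template. The tab is 34 mm (x) by 12 mm (y) and reaches from z 177 to 225 mm; fingers lower than z 180 mm would come near the eye's bar.
- crown (a point): Highest point of the arched crown's underside, where the bar seats: x -2, z 170 mm of the template (crown top at z 180 mm).
- gate_mid (a point): Spot on the shut gate to press on the eye's bar: x 19, z 139 mm of the template, 30 mm above the gate's hinge (x 16, z 109). The 8 mm bar touches here with its centre at x 23; it is past the nose when its centre is at x below 7 and meets the gate's hard stop at about x -4 mm. Lowering the template then lets the bar ride up past the gate's tip into the crown, 27 mm, and the gate snaps shut.
- gate (a joint): The hook's sprung gate on its +x side, rad: 0 shut, up to 0.8 (hard stop) as it swings inwards to the spine; it cannot swing outwards. A 6 mm round aluminium bar, 38 mm long, hinged at its foot, tip just under the nose. Pressed 30 mm above its hinge it starts to open at about 2 N and needs about 5 N wide open; its spring shuts it.
- stand: Fixed steel stand: round foot 110 mm across, 18 mm post at the origin, clamp head at 185 to 215 mm height. Origin: on the table in the post's axis; -x points along the arm, roughly to the robot. Hung on it, the template's board lies in the stand's x-z plane, gate side towards the post, underside about 34 mm above the table.
- head (a point): Point in the post's axis at the eye's height, 200 mm. From here a level arm runs to -x and ends in a closed rectangular eye lying level, of 8 mm round steel, 56 mm wide (y), 54 mm long (x), opening 40 by 38 mm. Its near bar runs along y, centred on the arm, its axis 85 to 125 mm from this point: the arm is drawn out differently each time, clamped there, and not reported.
- rack: Fixed wooden rack, 130 mm (x) by 130 mm (y) by 55 mm high, origin under its centre. Two slots along its x at y = +35 and -35 mm, 10.5 mm wide and 98 mm long, floor at 10 mm: one holds the template with the snap hook, the other the plain one. Lift straight up by more than 45 mm to clear a slot.
- plain_template: Bystander: the other template in the rack, lower (80 mm), with a plain closed steel frame on top and no gate.
- thread_cone: Bystander: cone of thread, 60 mm across, 80 mm high.
- thread_cone2: Bystander: taller cone of thread, 60 mm across, 133 mm high.
- button_jar: Bystander: glass jar, 68 mm across, 85 mm high.
- iron_weight: Bystander: iron pattern weight, 70 mm across, 55 mm high.
- pin_dish: Bystander: shallow white dish, 90 mm across, 30 mm high.
- shears: Bystander: cloth shears lying flat, 170 mm long.
Things that resemble listed ones, but are neither listed nor needed, are in the scene too. What is shaped like the hanger but pink is not meant. There is more than one size of the stand; the job needs the smaller.

How it is judged:
On the way, in this order (a step that is already met when the one before it is completed fails the run):
1. the template with the snap hook is held, clear of the rack (height (world z) of hanger above 0.056 m and contact force between hanger and the fingers above 1 N), for 0.1 s.
2. the held hook's gate is pressed open against the eye (value of joint gate above 0.35 rad and contact force between hanger and stand above 0.5 N and contact force between hanger and the fingers above 1 N), for 0.05 s.
3. still held, the hook rests with its crown on the bar and the gate shut (height (world z) of hanger between 0.03 and 0.0385 m and contact force between hanger and stand above 0.5 N and angle between hanger's own z axis and vertical below 0.2 rad and value of joint gate below 0.1 rad and x of hanger in the frame of stand between -0.145 and -0.065 m and y of hanger in the frame of stand between -0.03 and 0.03 m and contact force between hanger and the fingers above 1 N), for 0.1 s.
At the end, for the whole second after the job is handed in: The template hangs at rest (under 0.05 m/s) from the eye: underside 30 to 38.5 mm above the table, weight on the stand, within 0.2 rad of upright, gate shut (below 0.1 rad), its board's centre 65 to 145 mm from the post along -x of the stand and within 30 mm sideways (height (world z) of hanger between 0.03 and 0.0385 m and contact force between hanger and stand above 0.5 N and angle between hanger's own z axis and vertical below 0.2 rad and value of joint gate below 0.1 rad and x of hanger in the frame of stand between -0.145 and -0.065 m and y of hanger in the frame of stand between -0.03 and 0.03 m and linear speed of hanger below 0.05 m/s); the robot touches nothing.
It fails at once if the template presses on the stand with more than 25 N (contact force between hanger and stand above 25 N).
It fails at once if the template falls over (angle between hanger's own z axis and vertical above 0.6 rad).
It fails at once if the robot strikes the stand with more than 25 N (contact force between any of the fingers, the arm and stand above 25 N).
It fails at once if another thing is moved by more than 30 mm (distance of any of plain_template, thread_cone, thread_cone2, button_jar, iron_weight, pin_dish, shears from where it was at the start of the episode above 0.03 m).
It also fails if it takes over 51 s, if anything falls off the work surface, if the arm or the gripper's body presses on something with over 40 N, if the wrist force passes 120 N, or if a joint passes its speed limit or range.

## Working session

There is one attempt and no reset: what is moved stays moved. The work goes in short steps, Python scripts to look and compute and a tool call to move; the robot and the scene stay as the last step left them, time stands still between calls to the robot, and variables do not carry over. Pictures are saved under pics/ and viewed, at most 10 in all, crops included, and the job is handed in when it is done.

Besides the shell and the picture viewer there is one more tool, called after "Emit:" by a JSON object that holds its "fn" and its "kwargs". step_arm: Moves the arm, as the interface text tells. Its arguments: {"type":"object","properties":{"translation":{"type":"array","items":{"type":"array","items":{"type":"number"}}},"rotation":{"type":"array","items":{"type":"array","items":{"type":"number"}}},"jaw":{"type":"array","items":{"type":"number"}}},"required":["translation","rotation","jaw"]}

```bash
mkdir -p pics; cat > h.py <<'E'
import numpy as np,cv2
from station import env
from scipy.spatial.transform import Rotation as R
def save(n,f):
    cv2.imwrite(f'pics/{f}.png',n['img'][:,:,::-1])
def cam(g):
    f=240/np.tan(np.radians(g['fov_y'])/2)
    K=np.array([[f,0,g['cx']],[0,f,g['cy']],[0,0,1]])
    if 'rvec' in g and g['rvec'] is not None:
        Rm=cv2.Rodrigues(np.array(g['rvec'],float))[0];t=np.array(g['tvec'],float)
    else:
        s=g['state'];Tw=np.eye(4);Tw[:3,:3]=R.from_quat(s['tcp_rot']).as_matrix();Tw[:3,3]=s['tool_pos']
        T=np.linalg.inv(Tw@np.array(g['T_tool_cam']));Rm=T[:3,:3];t=T[:3,3]
    return K,Rm,t
def ray(c,u,v):
    K,Rm,t=c
    return -Rm.T@t, Rm.T@np.linalg.inv(K)@np.array([u,v,1.])
def plane(c,u,v,z):
    o,d=ray(c,u,v); return o+d*(z-o[2])/d[2]
def proj(c,p):
    K,Rm,t=c; q=K@(Rm@np.array(p,float)+t); return q[:2]/q[2]
E
python3 - <<'E'
from h import *
import pickle
d={}
for n in ('scene','top'):
    g=env.grab_frame(n); save(g,n+'0'); d[n]=g
    print(n,[ (k,v) for k,v in g.items() if k!='img'], g['img'].shape)
pickle.dump(d,open('f0.pkl','wb'))
s=env.read_state();print(s)
E
```

```text
scene [('fov_y', 49.6500220305822), ('cx', 309.24413016663885), ('cy', 237.39137606141782), ('rvec', array([ 2.00099392,  0.93856015, -0.49121253])), ('tvec', array([-0.38331001, -0.10259751,  1.52889457]))] (480, 640, 3)
top [('fov_y', 51.1382289719871), ('cx', 316.17561410640286), ('cy', 239.6220218822115), ('rvec', array([ 2.10626088, -2.17045894,  0.15587925])), ('tvec', array([0.08565239, 0.5301513 , 1.23261131]))] (480, 640, 3)
{'clock': 0.1, 'q': array([ 1.24318401,  0.38378482,  0.04385209,  1.59939729, -0.01792314,
        1.16119894, -0.04990339]), 'joint_vel': array([ 0.00014779, -0.00114737,  0.00043342, -0.00345371,  0.00078209,
       -0.000765  ,  0.00119586]), 'effort': array([ 2.51414291e-03, -4.34730291e+01,  1.02916047e+00, -2.50457042e+01,
        1.08535439e-02,  5.46182273e-03,  1.37671097e-05]), 'tool_pos': array([ 0.1479183 , -0.63225596,  0.30260151]), 'tcp_rot': array([ 9.93401784e-01,  1.14679818e-01, -1.92540083e-04, -1.18227674e-03]), 'ft_force': array([ 0.61304173, -0.30403429, -1.44778579]), 'wrist_torque': array([ 0.00406781,  0.00655996, -0.00678016]), 'grasp_force': 0.0, 'opening': 0.08535272485598108}
```

View pics/scene0.png

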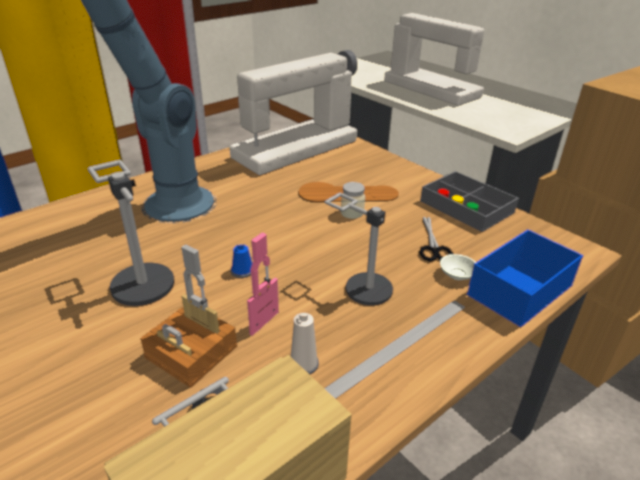

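View pics/top0.png

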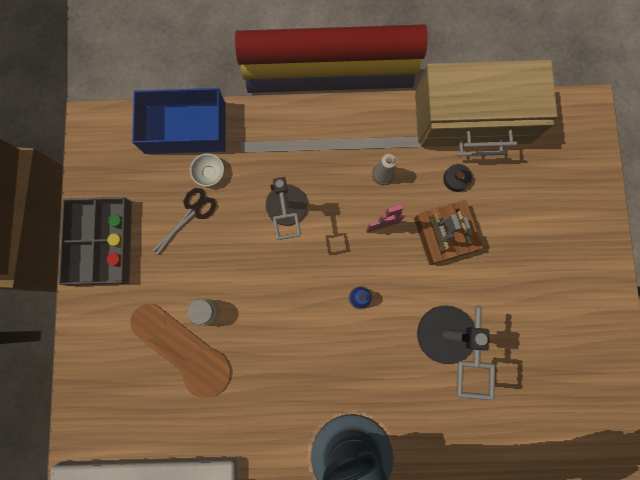

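The scene and top views show two stands. The small one has its foot at scene (369,288) / top (287,205), and the large one is at scene (136,283) / top (447,335). The rack is at scene (190,340) / top (450,233), with a grey hook on a tall board in the far slot. The pink look-alike at scene (262,290) / top (386,218) is not the one meant. I'll confirm this in one enlarged crop.

```bash
python3 - <<'E'
from h import *
import pickle
d=pickle.load(open('f0.pkl','rb'))
T=d['top']['img'];S=d['scene']['img']
def cr(I,x,y,w,h): return cv2.resize(I[y:y+h,x:x+w],(400,300),interpolation=cv2.INTER_CUBIC)
o=np.vstack([np.hstack([cr(T,400,188,100,75),cr(S,130,238,120,90+0)]),np.hstack([cr(T,250,170,100,75),cr(S,310,180,120,90)])])
o=np.ascontiguousarray(o);cv2.imwrite('pics/crop1.png',o[:,:,::-1])
ct=cam(d['top']);cs=cam(d['scene'])
print('foot small',plane(ct,287,205,0.008),plane(cs,369,288,.01))
print('foot big',plane(ct,447,335,0.01))
print('rack',plane(ct,450,233,0.055))
E
```

```text
foot small [0.63218434 0.14400571 0.008     ] [0.64149636 0.14250465 0.01      ]
foot big [ 0.28390895 -0.25272158  0.01      ]
rack [ 0.53679652 -0.2665175   0.055     ]
```

View pics/crop1.png

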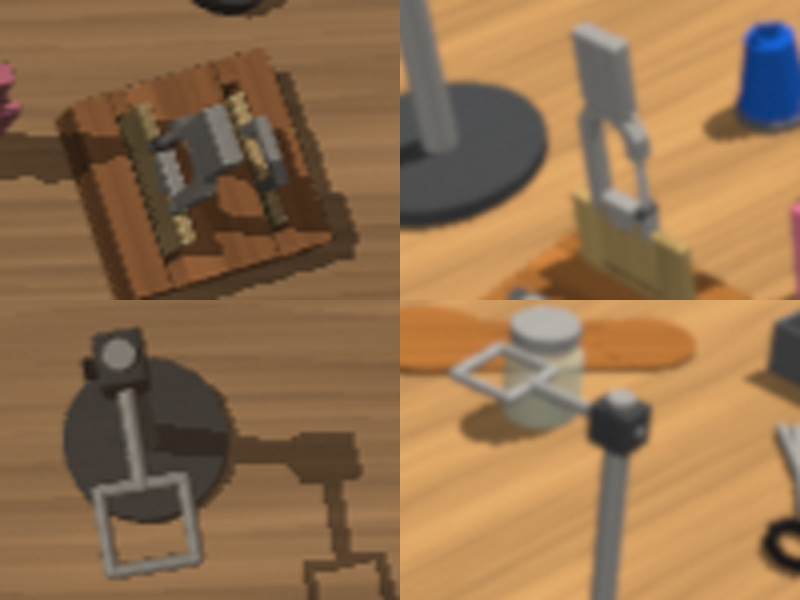

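The crop confirms the choice. The grey snap hook with the slim gate on its right is on the taller light board in the left slot of the top view, with its tab at about top (454,223) / scene (191,249). The small stand's eye has its near bar at about top (289,237). The plain template is in the right slot.

```bash
python3 - <<'E'
from h import *
import pickle
from scipy.optimize import least_squares
np.set_printoptions(precision=4,suppress=True)
d=pickle.load(open('f0.pkl','rb'))
ct=cam(d['top']);cs=cam(d['scene'])
T0=lambda u,v:(400+u/4,188+v/4); T1=lambda u,v:(250+u/4,170+(v-300)/4)
S0=lambda u,v:(130+(u-400)*.3,238+v*.3); S1=lambda u,v:(310+(u-400)*.3,180+(v-300)*.3)
print('camT',ray(ct,0,0)[0],'camS',ray(cs,0,0)[0])
a=plane(ct,*T0(128,108),.105);b=plane(ct,*T0(170,252),.105);print('board L edge',a,b)
a=plane(ct,*T0(150,100),.105);b=plane(ct,*T0(193,245),.105);print('board R edge',a,b)
for n,p in dict(c1=(262,50),c2=(332,240),c3=(118,298),c4=(60,115)).items(): print(n,plane(ct,*T0(*p),.055),plane(ct,*T0(*p),.0))
print('scene board ends',plane(cs,*S0(580,198),.105),plane(cs,*S0(690,262),.105))
print('tab top scene',plane(cs,*S0(603,38),.235))
print('gate scene',plane(cs,*S0(643,170),.149),'spine',plane(cs,*S0(597,170),.149))
print('head',plane(ct,*T1(120,352),.217),plane(cs,*S1(622,398),.217))
for n,p in dict(nl=(110,573),nr=(200,558),fl=(97,490),fr=(185,478),armfar=(137,480),armhead=(128,392)).items(): print(n,plane(ct,*T1(*p),.2))
# scene eye corners
for n,p in dict(a=(455,372),b=(503,348),c=(498,400),dd=(548,378)).items(): print(n,plane(cs,*S1(*p),.2))
print('foot',plane(ct,*T1(148,438),.008))
E
```

```text
camT [0.3385 0.0634 1.2997] camS [ 1.2582 -0.5564  0.776 ]
board L edge [ 0.5743 -0.2129  0.105 ] [ 0.4857 -0.2323  0.105 ]
board R edge [ 0.5788 -0.2265  0.105 ] [ 0.4895 -0.2463  0.105 ]
c1 [ 0.6189 -0.3115  0.055 ] [ 0.6313 -0.3281  0.    ]
c2 [ 0.4964 -0.346   0.055 ] [ 0.5033 -0.3641  0.    ]
c3 [ 0.4641 -0.2105  0.055 ] [ 0.4696 -0.2226  0.    ]
c4 [ 0.581  -0.1814  0.055 ] [ 0.5917 -0.1922  0.    ]
scene board ends [ 0.5067 -0.245   0.105 ] [ 0.5951 -0.224   0.105 ]
tab top scene [ 0.5432 -0.232   0.235 ]
gate scene [ 0.5571 -0.2265  0.149 ] spine [ 0.5407 -0.2464  0.149 ]
head [0.6352 0.1455 0.217 ] [0.638  0.1481 0.217 ]
nl [0.5137 0.1547 0.2   ]
nr [0.5206 0.1045 0.2   ]
fl [0.5609 0.1611 0.2   ]
fr [0.5662 0.1118 0.2   ]
armfar [0.5659 0.1386 0.2   ]
armhead [0.6165 0.1427 0.2   ]
a [0.5259 0.1084 0.2   ]
b [0.5224 0.1547 0.2   ]
c [0.5702 0.1061 0.2   ]
dd [0.5705 0.1504 0.2   ]
foot [0.6335 0.144  0.008 ]
```

Emit:
{"fn": "step_arm", "kwargs": {"translation": [[0,0,-0.03],[0,0,-0.04],[0.015,-0.01,-0.03],[0.03,-0.021,-0.018],[0.033,-0.023,0],[0.033,-0.023,0],[0.033,-0.023,0],[0.033,-0.023,0],[0.033,-0.023,0],[0.033,-0.023,0],[0.033,-0.023,0],[0.033,-0.023,0],[0.033,-0.023,0],[0.033,-0.023,0],[0.03,-0.022,0],[0.02,-0.015,0],[0.008,-0.008,0],[0,0,0]], "rotation": [[0,0,0],[0,0,0],[0,0,0],[0,0,0],[0,0,0],[0,0,0],[0,0,0],[0,0,0],[0,0,0],[0,0,0],[0,0,0],[0,0,0],[0,0,0],[0,0,0],[0,0,0],[0,0,0],[0,0,0],[0,0,0]], "jaw": [0.085,0.085,0.085,0.085,0.085,0.085,0.085,0.085,0.085,0.085,0.085,0.085,0.085,0.085,0.085,0.085,0.085,0.085]}}

```text
clock: 1.9
tool_pos: [0.5005, -0.2345, 0.4214]
tcp_rot: [0.993, 0.117, -0.0, -0.0]
ft_force: [0.3, -0.0, 0.3]
opening: 0.0848
grasp_force: 0.0
```

```bash
python3 - <<'E'
from h import *
import pickle
np.set_printoptions(precision=4,suppress=True)
s=env.read_state();g=env.grab_frame('wrist');g['state']=s
pickle.dump(g,open('w1.pkl','wb'))
c=cam(g);print(s['clock'],s['tool_pos'],s['tcp_rot'],s['ft_force'],g['fov_y'],g['cx'],g['cy'],g['T_tool_cam'])
for p in [(.53,-.234,.235),(.533,-.2325,.105),(.5745,-.2225,.105)]: print(proj(c,p))
cv2.imwrite('pics/w1.png',cv2.resize(g['img'],(800,600),interpolation=cv2.INTER_CUBIC)[:,:,::-1])
E
```

```text
1.9 [ 0.5005 -0.2345  0.4214] [ 0.9932  0.1166 -0.0004 -0.0005] [ 0.334  -0.0108  0.276 ] 65.14562780919732 319.4389393073082 244.88116917086754 [[ 0.0001 -0.9476 -0.3193  0.0815]
 [ 1.      0.0002 -0.0002 -0.0003]
 [ 0.0003 -0.3193  0.9476 -0.0704]
 [ 0.      0.      0.      1.    ]]
[329.4744 198.4387]
[325.6874 169.3583]
[325.8028 125.3399]
```

View pics/w1.png

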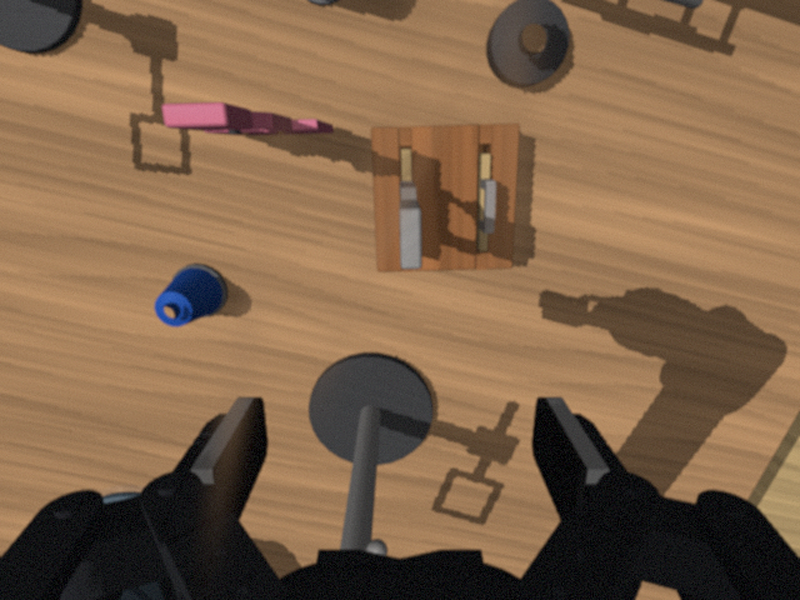

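The wrist view shows the tab's top face as a grey strip, corners about (401,208) to (421,268) at 800 scale. The rack is nearly aligned with the tool axes, and the gate end of the board points up the picture (+x).

```bash
python3 - <<'E'
from h import *
import pickle
np.set_printoptions(precision=4,suppress=True)
g=pickle.load(open('w1.pkl','rb'));c=cam(g);im=g['img']
# rows profile for the tab strip
hsv=cv2.cvtColor(im,cv2.COLOR_RGB2HSV)
m=((hsv[:,:,1]<60)&(hsv[:,:,2]>90)).astype(np.uint8)
m[:, :312]=0;m[:,345:]=0;m[:140]=0;m[225:]=0
n,l,st,ce=cv2.connectedComponentsWithStats(m)
for i in range(1,n):
    if st[i,4]>50: print(st[i],ce[i])
i=1+np.argmax(st[1:,4]); r=cv2.minAreaRect(np.argwhere(l==i)[:,::-1].astype(np.float32)); print(r)
box=cv2.boxPoints(r);P=np.array([plane(c,*p,.235) for p in box]);print(box,P,P.mean(0))
S=lambda u,v:(u/1.25,v/1.25)
for p in [(372,127),(518,124),(513,268),(378,271)]: print('rack',plane(c,*S(*p),.055))
for p in [(401,208),(419,208),(421,268),(403,268)]: print('tab',plane(c,*S(*p),.235))
for p in [(401,150),(412,150)]: print('board gate end',plane(c,*S(*p),.105))
t=R.from_quat(g['state']['tcp_rot']).as_matrix();print(t)
E
```

```text
[320 148  17  67 976] [327.7295 184.0902]
((327.9999694824219, 180.99996948242188), (15.999998092651367, 65.99998474121094), 0.0)
[[320. 214.]
 [320. 148.]
 [336. 148.]
 [336. 214.]] [[ 0.5177 -0.2302  0.235 ]
 [ 0.5615 -0.2197  0.235 ]
 [ 0.5639 -0.2301  0.235 ]
 [ 0.5203 -0.2411  0.235 ]] [ 0.5409 -0.2303  0.235 ]
rack [ 0.5906 -0.1878  0.055 ]
rack [ 0.6223 -0.3105  0.055 ]
rack [ 0.4988 -0.3457  0.055 ]
rack [ 0.466  -0.2209  0.055 ]
tab [ 0.5499 -0.2231  0.235 ]
tab [ 0.5521 -0.2325  0.235 ]
tab [ 0.5202 -0.2417  0.235 ]
tab [ 0.5178 -0.2319  0.235 ]
board gate end [ 0.5782 -0.2166  0.105 ]
board gate end [ 0.5802 -0.2249  0.105 ]
[[ 0.9728  0.2316 -0.0009]
 [ 0.2316 -0.9728  0.0009]
 [-0.0006 -0.0011 -1.    ]]
```

Emit:
{"fn": "step_arm", "kwargs": {"translation": [[0.018,0.003,0],[0.0156,0.0028,0],[0,0,0.02],[0,0,0.04],[0,0,0.04],[0,0,0.03],[0,0,0.015],[0,0,0.007],[0,0,0],[0,0,0]], "rotation": [[0,0,-1],[0,0,-1],[0,0,0],[0,0,0],[0,0,0],[0,0,0],[0,0,0],[0,0,0],[0,0,0],[0,0,0]], "jaw": [0.04,0.04,0.04,0.04,0.04,0.04,0.04,0.04,0.04,0.04]}}

```text
clock: 2.95
tool_pos: [0.5349, -0.2349, 0.2717]
tcp_rot: [0.991, 0.132, 0.001, 0.001]
ft_force: [-0.1, -0.5, 0.5]
opening: 0.0401
grasp_force: 0.0
```

```bash
python3 - <<'E'
from h import *
import pickle
np.set_printoptions(precision=4,suppress=True)
s=env.read_state();g=env.grab_frame('wrist');g['state']=s
pickle.dump(g,open('w2.pkl','wb'))
c=cam(g);print(s['clock'],s['tool_pos'],s['ft_force'],R.from_quat(s['tcp_rot']).as_matrix())
cv2.imwrite('pics/w2.png',cv2.resize(g['img'],(800,600),interpolation=cv2.INTER_CUBIC)[:,:,::-1])
E
```

```text
2.95 [ 0.5349 -0.2349  0.2717] [-0.0515 -0.5184  0.5128] [[ 0.9653  0.2609  0.003 ]
 [ 0.261  -0.9654 -0.0014]
 [ 0.0025  0.0022 -1.    ]]
```

View pics/w2.png

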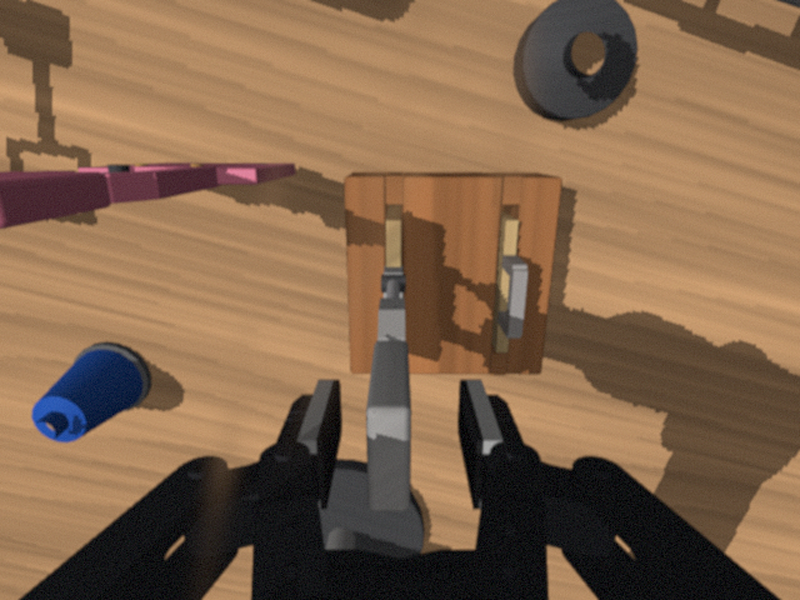

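The tab stands between the open fingers, about 2.5 mm left of centre (tab column 390, finger centre about 400). I'll correct that and close.

Emit:
{"fn": "step_arm", "kwargs": {"translation": [[0,-0.0025,0.002],[0,0,0],[0,0,0],[0,0,0],[0,0,0],[0,0,0],[0,0,0],[0,0,0]], "rotation": [[0,0,0],[0,0,0],[0,0,0],[0,0,0],[0,0,0],[0,0,0],[0,0,0],[0,0,0]], "jaw": [0.03,0.02,0.012,0.008,0.005,0.005,0.005,0.005]}}

```text
clock: 3.8
tool_pos: [0.5338, -0.2317, 0.2685]
tcp_rot: [0.991, 0.132, 0.001, 0.0]
ft_force: [-0.3, 0.6, 4.7]
opening: 0.0114
grasp_force: 59.2
```

```bash
python3 - <<'E'
from h import *
np.set_printoptions(precision=4,suppress=True)
s=env.read_state();print(s['clock'],s['tool_pos'],s['ft_force'],s['wrist_torque'],s['opening'],s['grasp_force'],R.from_quat(s['tcp_rot']).as_matrix())
E
```

```text
3.8 [ 0.5338 -0.2317  0.2685] [-0.286   0.6288  4.6672] [ 0.0541 -0.0296  0.0565] 0.011360959294243987 59.19695019721985 [[ 0.9651  0.2617  0.0012]
 [ 0.2617 -0.9651 -0.0005]
 [ 0.0011  0.0008 -1.    ]]
```

Emit:
{"fn": "step_arm", "kwargs": {"translation": [[0,0,-0.01],[0,0,-0.02],[0,0,-0.03],[0,0,-0.035],[0,0,-0.035],[0,0,-0.035],[0,0,-0.03],[0,0,-0.02],[0,0,-0.01],[0,0,-0.005],[0,0,0]], "rotation": [[0,0,0],[0,0,0],[0,0,0],[0,0,0],[0,0,2],[0,0,3],[0,0,3],[0,0,0],[0,0,0],[0,0,0],[0,0,0]], "jaw": [0.005,0.005,0.005,0.005,0.005,0.005,0.005,0.005,0.005,0.005,0.005]}}

```text
clock: 4.9
tool_pos: [0.5331, -0.2316, 0.4971]
tcp_rot: [0.998, 0.063, -0.001, -0.0]
ft_force: [0.4, -0.3, -1.4]
opening: 0.0114
grasp_force: 58.7
```

Emit:
{"fn": "step_arm", "kwargs": {"translation": [[-0.003,-0.01,0],[-0.006,-0.02,0],[-0.006,-0.03,0],[-0.006,-0.03,0],[-0.006,-0.03,0],[-0.006,-0.03,0],[-0.006,-0.03,0],[-0.006,-0.03,0],[-0.006,-0.03,0],[-0.006,-0.03,0],[-0.006,-0.03,0],[-0.005,-0.03,0],[-0.003,-0.02,0],[0,-0.012,0],[0,0,0],[0,0,0]], "rotation": [[0,0,0],[0,0,0],[0,0,0],[0,0,0],[0,0,0],[0,0,0],[0,0,0],[0,0,0],[0,0,0],[0,0,0],[0,0,0],[0,0,0],[0,0,0],[0,0,0],[0,0,0],[0,0,0]], "jaw": [0.005,0.005,0.005,0.005,0.005,0.005,0.005,0.005,0.005,0.005,0.005,0.005,0.005,0.005,0.005,0.005]}}

```text
clock: 6.5
tool_pos: [0.4178, 0.1177, 0.4972]
tcp_rot: [0.998, 0.062, -0.001, 0.0]
ft_force: [0.1, -0.4, -0.6]
opening: 0.0115
grasp_force: 58.7
```

```bash
python3 - <<'E'
from h import *
import pickle
np.set_printoptions(precision=4,suppress=True)
s=env.read_state();g=env.grab_frame('wrist');g['state']=s
pickle.dump(g,open('w3.pkl','wb'))
c=cam(g);print(s['clock'],s['tool_pos'],s['ft_force'],s['wrist_torque'],R.from_quat(s['tcp_rot']).as_matrix())
cv2.imwrite('pics/w3.png',cv2.resize(g['img'],(800,600),interpolation=cv2.INTER_CUBIC)[:,:,::-1])
E
```

```text
6.5 [0.4178 0.1177 0.4972] [ 0.1126 -0.3601 -0.5748] [-0.024  -0.0309  0.002 ] [[ 0.9923  0.1239 -0.001 ]
 [ 0.1239 -0.9923 -0.001 ]
 [-0.0011  0.0009 -1.    ]]
```

View pics/w3.png

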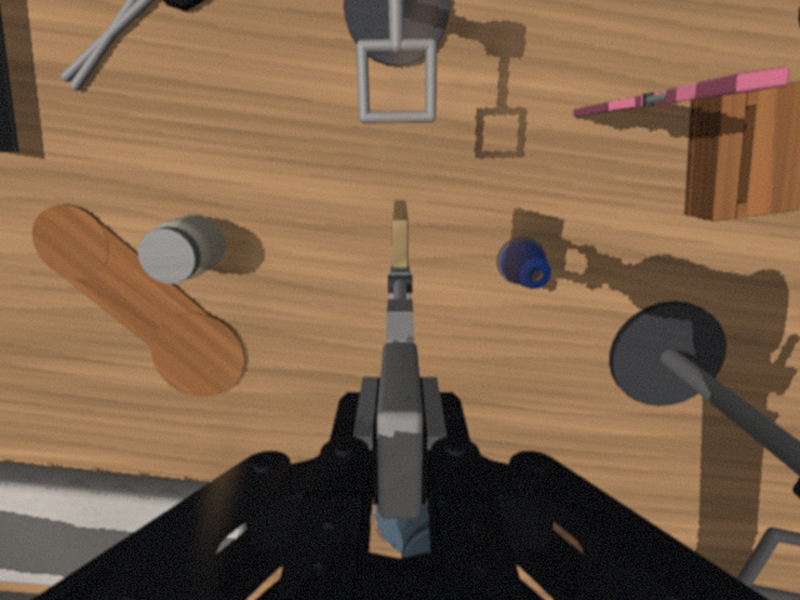

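The wrist view shows the eye ahead of the held hook. Its near bar runs from about (362,119) to (434,119) at 800 scale and its far bar is at row 44. The hook is centred at column 400 with the gate facing the eye.

```bash
python3 - <<'E'
from h import *
import pickle
np.set_printoptions(precision=4,suppress=True)
g=pickle.load(open('w3.pkl','rb'));c=cam(g);im=g['img'];s=g['state']
M=R.from_quat(s['tcp_rot']).as_matrix()
hsv=cv2.cvtColor(im,cv2.COLOR_RGB2HSV)
# near/far bar centre rows by low saturation per column; side bars by row
sat=hsv[:,:,1].astype(int)
def bar(cols,r0,r1):
    out=[]
    for u in cols:
        r=np.arange(r0,r1);k=(sat[r0:r1,u]<70)
        out.append((u,r[k].mean(),k.sum()))
    return np.array(out)
n=bar(range(296,342,5),84,106);f=bar([294,298,302,332,336,340],28,44);print(n);print(f)
def side(rows,u0,u1):
    return np.array([(np.arange(u0,u1)[sat[v,u0:u1]<70].mean(),v) for v in rows])
L=side(range(46,84,8),278,305);Rr=side(range(46,84,8),330,360);print(L,Rr)
tool=lambda p:M.T@(p-s['tool_pos'])
for nm,pts in dict(near=n,far=f,L=L,R=Rr).items():
    W=np.array([plane(c,p[0],p[1],.2) for p in pts]);a=np.polyfit(*( (W[:,1],W[:,0]) if nm in('near','far') else (W[:,0],W[:,1])),1)
    print(nm,W.mean(0),'slope deg',np.degrees(np.arctan(a[0])),'tool',tool(W.mean(0)))
print('board gate end z=.34', [tool(plane(c,u/1.25,v/1.25,s['tool_pos'][2]-.259+.095)) for u,v in ((393,202),(408,202),(393,268),(408,268))])
print('tab top', [tool(plane(c,u/1.25,v/1.25,s['tool_pos'][2]-.259+.225)) for u,v in ((380,412),(422,412))])
E
```

```text
[[296.   93.    9. ]
 [301.   93.    9. ]
 [306.   93.    9. ]
 [311.   93.    9. ]
 [316.   93.    9. ]
 [321.   93.    9. ]
 [326.   93.    9. ]
 [331.   93.    9. ]
 [336.   93.    9. ]
 [341.   90.5  14. ]]
[[294.   35.5  16. ]
 [298.   35.5  16. ]
 [302.   35.5  16. ]
 [332.   35.5  16. ]
 [336.   35.5  16. ]
 [340.   35.5  16. ]]
[[294.25  46.  ]
 [289.5   54.  ]
 [290.    62.  ]
 [290.    70.  ]
 [290.5   78.  ]] [[339.1875  46.    ]
 [344.      54.    ]
 [344.      62.    ]
 [344.      70.    ]
 [344.      78.    ]]
near [0.5199 0.1314 0.2   ] slope deg -8.558818274123125 tool [ 0.1034 -0.0012  0.2971]
far [0.5656 0.1384 0.2   ] slope deg -7.127677561987302 tool [ 0.1496 -0.0025  0.2971]
L [0.5419 0.1588 0.2   ] slope deg 0.192514553475558 tool [ 0.1287 -0.0257  0.2971]
R [0.5477 0.1129 0.2   ] slope deg 15.59845106038634 tool [0.1287 0.0206 0.2971]
board gate end z=.34 [array([ 0.0563, -0.0034,  0.1639]), array([0.0563, 0.004 , 0.1639]), array([ 0.0231, -0.0035,  0.164 ]), array([0.0231, 0.0042, 0.164 ])]
tab top [array([ 0.0179, -0.0052,  0.034 ]), array([0.0179, 0.0055, 0.034 ])]
```

Emit:
{"fn": "step_arm", "kwargs": {"translation": [[0,-0.0018,0.01],[0,0,0.03],[0,0,0.035],[0,0,0.035],[0,0,0.035],[0,0,0.02],[0,0,0.01],[0,0,0.003],[0,0,0],[0,0,0]], "rotation": [[0,0,0],[0,0,0],[0,0,0],[0,0,0],[0,0,0],[0,0,0],[0,0,0],[0,0,0],[0,0,0],[0,0,0]], "jaw": [0.005,0.005,0.005,0.005,0.005,0.005,0.005,0.005,0.005,0.005]}}

```text
clock: 7.55
tool_pos: [0.4185, 0.1206, 0.3212]
tcp_rot: [0.998, 0.062, 0.001, -0.0]
ft_force: [0.1, 0.8, -0.6]
opening: 0.0111
grasp_force: 58.6
```

```bash
python3 - <<'E'
from h import *
import pickle
np.set_printoptions(precision=4,suppress=True)
s=env.read_state();g=env.grab_frame('wrist');g['state']=s
pickle.dump(g,open('w4.pkl','wb'))
c=cam(g);print(s['clock'],s['tool_pos'],s['ft_force'],s['wrist_torque'],R.from_quat(s['tcp_rot']).as_matrix())
cv2.imwrite('pics/w4.png',cv2.resize(g['img'],(800,600),interpolation=cv2.INTER_CUBIC)[:,:,::-1])
g=env.grab_frame('scene');pickle.dump(g,open('s4.pkl','wb'))
E
```

```text
7.55 [0.4185 0.1206 0.3212] [ 0.1191  0.8301 -0.6156] [ 0.0313 -0.0106 -0.0042] [[ 0.9922  0.1244  0.0026]
 [ 0.1244 -0.9922  0.0005]
 [ 0.0027 -0.0002 -1.    ]]
```

View pics/w4.png

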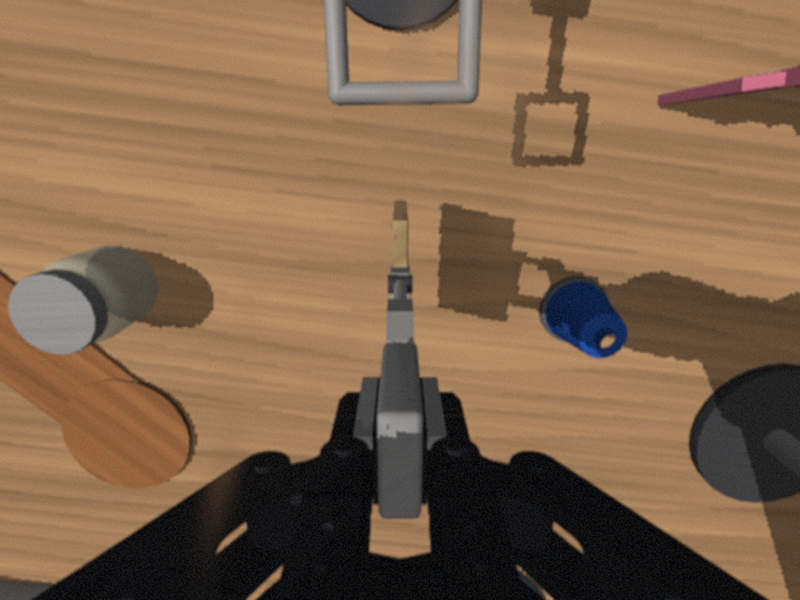

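The wrist view shows the near bar level at row 93 (800 scale), which puts it about 0.101 m ahead of the TCP and centred within 1.5 mm. Gate contact is expected after about 75 mm of advance, so I'll approach to 64 mm and then feel for it.

Emit:
{"fn": "step_arm", "kwargs": {"translation": [[0.01,0.001,0.0015],[0.015,0,0],[0.015,0,0],[0.012,0,0],[0.007,0,0],[0.005,0,0],[0,0,0],[0,0,0],[0,0,0]], "rotation": [[0,0,0],[0,0,0],[0,0,0],[0,0,0],[0,0,0],[0,0,0],[0,0,0],[0,0,0],[0,0,0]], "jaw": [0.005,0.005,0.005,0.005,0.005,0.005,0.005,0.005,0.005]}}

```text
clock: 8.55
tool_pos: [0.4806, 0.1275, 0.3183]
tcp_rot: [0.998, 0.063, -0.0, 0.0]
ft_force: [0.1, -0.5, -1.5]
opening: 0.0112
grasp_force: 58.7
```

Emit:
{"fn": "step_arm", "kwargs": {"translation": [[0.002,0,0],[0.002,0,0],[0.002,0,0],[0,0,0],[0,0,0]], "rotation": [[0,0,0],[0,0,0],[0,0,0],[0,0,0],[0,0,0]], "jaw": [0.005,0.005,0.005,0.005,0.005]}}

```text
clock: 9.05
tool_pos: [0.4871, 0.1282, 0.3184]
tcp_rot: [0.998, 0.062, -0.0, -0.0]
ft_force: [-0.6, -0.4, -2.6]
opening: 0.0109
grasp_force: 58.7
```

Emit:
{"fn": "step_arm", "kwargs": {"translation": [[0.002,0,0],[0.002,0,0],[0,0,0],[0,0,0]], "rotation": [[0,0,0],[0,0,0],[0,0,0],[0,0,0]], "jaw": [0.005,0.005,0.005,0.005]}}

```text
clock: 9.45
tool_pos: [0.4911, 0.1287, 0.3184]
tcp_rot: [0.998, 0.062, -0.0, -0.0]
ft_force: [-1.1, 0.6, -1.8]
opening: 0.011
grasp_force: 58.7
```

Emit:
{"fn": "step_arm", "kwargs": {"translation": [[0.002,0,0],[0.002,0,0],[0,0,0],[0,0,0]], "rotation": [[0,0,0],[0,0,0],[0,0,0],[0,0,0]], "jaw": [0.005,0.005,0.005,0.005]}}

```text
clock: 9.85
tool_pos: [0.4945, 0.1292, 0.3182]
tcp_rot: [0.998, 0.063, -0.001, 0.0]
ft_force: [-2.8, -0.1, -0.9]
opening: 0.0112
grasp_force: 58.8
```

Emit:
{"fn": "step_arm", "kwargs": {"translation": [[0.002,0,0],[0.002,0,0],[0,0,0],[0,0,0]], "rotation": [[0,0,0],[0,0,0],[0,0,0],[0,0,0]], "jaw": [0.005,0.005,0.005,0.005]}}

```text
clock: 10.25
tool_pos: [0.4988, 0.1297, 0.3181]
tcp_rot: [0.998, 0.063, -0.0, 0.0]
ft_force: [-2.3, 0.2, -1.9]
opening: 0.0113
grasp_force: 58.8
```

Emit:
{"fn": "step_arm", "kwargs": {"translation": [[0.002,0,0],[0.002,0,0],[0.002,0,0],[0.002,0,0],[0,0,0],[0,0,0]], "rotation": [[0,0,0],[0,0,0],[0,0,0],[0,0,0],[0,0,0],[0,0,0]], "jaw": [0.005,0.005,0.005,0.005,0.005,0.005]}}

```text
clock: 10.85
tool_pos: [0.5067, 0.1307, 0.3179]
tcp_rot: [0.998, 0.063, -0.0, -0.0]
ft_force: [-3.1, -0.6, -3.0]
opening: 0.0115
grasp_force: 58.7
```

Emit:
{"fn": "step_arm", "kwargs": {"translation": [[0.002,0,0],[0.002,0,0],[0.002,0,0],[0.0015,0,0],[0,0,0],[0,0,0]], "rotation": [[0,0,0],[0,0,0],[0,0,0],[0,0,0],[0,0,0],[0,0,0]], "jaw": [0.005,0.005,0.005,0.005,0.005,0.005]}}

```text
clock: 11.45
tool_pos: [0.5145, 0.1316, 0.3181]
tcp_rot: [0.998, 0.062, 0.0, -0.0]
ft_force: [-3.4, 0.4, -4.1]
opening: 0.0111
grasp_force: 58.6
```

```bash
python3 - <<'E'
from h import *
np.set_printoptions(precision=4,suppress=True)
s=env.read_state();print(s['clock'],s['tool_pos'],s['ft_force'],s['wrist_torque'])
g=env.grab_frame('scene')
a=cv2.resize(g['img'][190:340,290:490],(800,600),interpolation=cv2.INTER_CUBIC);cv2.imwrite('pics/s5.png',a[:,:,::-1])
E
```

```text
11.45 [0.5145 0.1316 0.3181] [-3.3705  0.3681 -4.067 ] [-0.0759  0.7108  0.0327]
```

View pics/s5.png

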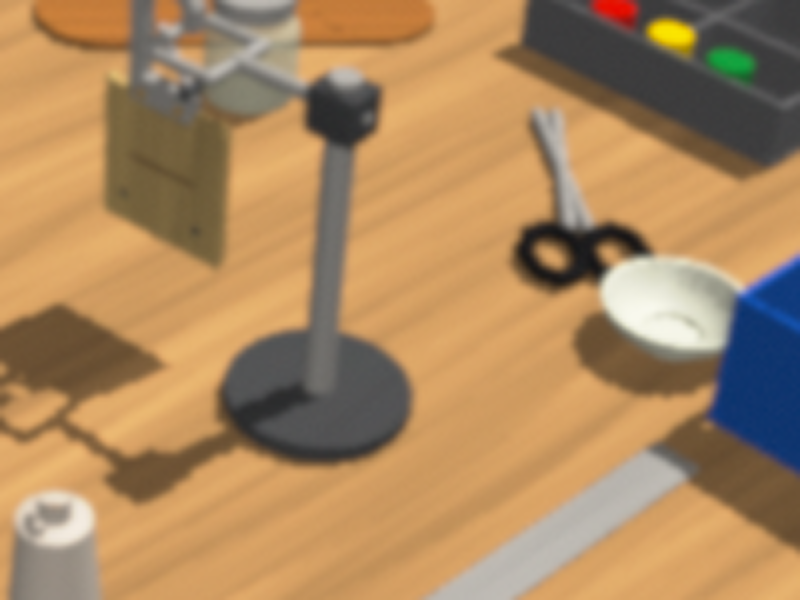

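The bar (scene crop, about (195,75)) is inside the hook and the gate near (185,92) is pushed in. Now I'll lower slowly, watching the force.

Emit:
{"fn": "step_arm", "kwargs": {"translation": [[0,0,0.002],[0,0,0.002],[0,0,0.002],[0,0,0.002],[0,0,0.002],[0,0,0],[0,0,0]], "rotation": [[0,0,0],[0,0,0],[0,0,0],[0,0,0],[0,0,0],[0,0,0],[0,0,0]], "jaw": [0.005,0.005,0.005,0.005,0.005,0.005,0.005]}}

```text
clock: 12.2
tool_pos: [0.5145, 0.1315, 0.3077]
tcp_rot: [0.998, 0.063, 0.0, -0.0]
ft_force: [-0.4, 0.2, -7.5]
opening: 0.0115
grasp_force: 58.3
```

Emit:
{"fn": "step_arm", "kwargs": {"translation": [[0.001,0,0.002],[0.001,0,0.002],[0.001,0,0.002],[0,0,0.002],[0,0,0.002],[0,0,0],[0,0,0]], "rotation": [[0,0,0],[0,0,0],[0,0,0],[0,0,0],[0,0,0],[0,0,0],[0,0,0]], "jaw": [0.005,0.005,0.005,0.005,0.005,0.005,0.005]}}

```text
clock: 12.9
tool_pos: [0.5173, 0.132, 0.2984]
tcp_rot: [0.998, 0.063, 0.0, 0.0]
ft_force: [-0.5, 0.1, -1.9]
opening: 0.0114
grasp_force: 58.9
```

Emit:
{"fn": "step_arm", "kwargs": {"translation": [[0,0,0.002],[0,0,0.001],[0,0,0.001],[0,0,0],[0,0,0]], "rotation": [[0,0,0],[0,0,0],[0,0,0],[0,0,0],[0,0,0]], "jaw": [0.005,0.005,0.005,0.005,0.005]}}

```text
clock: 13.4
tool_pos: [0.5173, 0.132, 0.2944]
tcp_rot: [0.998, 0.063, -0.0, -0.0]
ft_force: [0.3, 0.3, -1.2]
opening: 0.0113
grasp_force: 58.9
```

Emit:
{"fn": "step_arm", "kwargs": {"translation": [[0,0,0.001],[0,0,0],[0,0,0]], "rotation": [[0,0,0],[0,0,0],[0,0,0]], "jaw": [0.005,0.005,0.005]}}

```text
clock: 13.7
tool_pos: [0.5175, 0.1321, 0.2935]
tcp_rot: [0.998, 0.063, 0.0, -0.0]
ft_force: [-0.0, 0.0, -1.4]
opening: 0.0114
grasp_force: 59.0
```

Emit:
{"fn": "step_arm", "kwargs": {"translation": [[0,0,0.001],[0,0,0],[0,0,0]], "rotation": [[0,0,0],[0,0,0],[0,0,0]], "jaw": [0.005,0.005,0.005]}}

```text
clock: 14.0
tool_pos: [0.5179, 0.1322, 0.2931]
tcp_rot: [0.998, 0.062, 0.001, -0.0]
ft_force: [-0.4, -0.1, 3.5]
opening: 0.0111
grasp_force: 59.4
```

Emit:
{"fn": "step_arm", "kwargs": {"translation": [[0,0,0.001],[0,0,0],[0,0,0]], "rotation": [[0,0,0],[0,0,0],[0,0,0]], "jaw": [0.005,0.005,0.005]}}

```text
clock: 14.3
tool_pos: [0.5179, 0.1323, 0.293]
tcp_rot: [0.998, 0.062, 0.001, 0.0]
ft_force: [-2.0, -0.5, 6.9]
opening: 0.0116
grasp_force: 60.4
```

Emit:
{"fn": "step_arm", "kwargs": {"translation": [[0,0,0],[0,0,0]], "rotation": [[0,0,0],[0,0,0]], "jaw": [0.005,0.005]}}

```text
clock: 14.5
tool_pos: [0.5179, 0.1323, 0.293]
tcp_rot: [0.998, 0.062, 0.001, 0.0]
ft_force: [-1.9, -1.5, 6.2]
opening: 0.0112
grasp_force: 60.4
```

```bash
python3 - <<'E'
from h import *
g=env.grab_frame('scene')
a=cv2.resize(g['img'][165:240,290:390],(800,600),interpolation=cv2.INTER_CUBIC);cv2.imwrite('pics/s6.png',a[:,:,::-1])
E
```

```text
(no output)
```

View pics/s6.png

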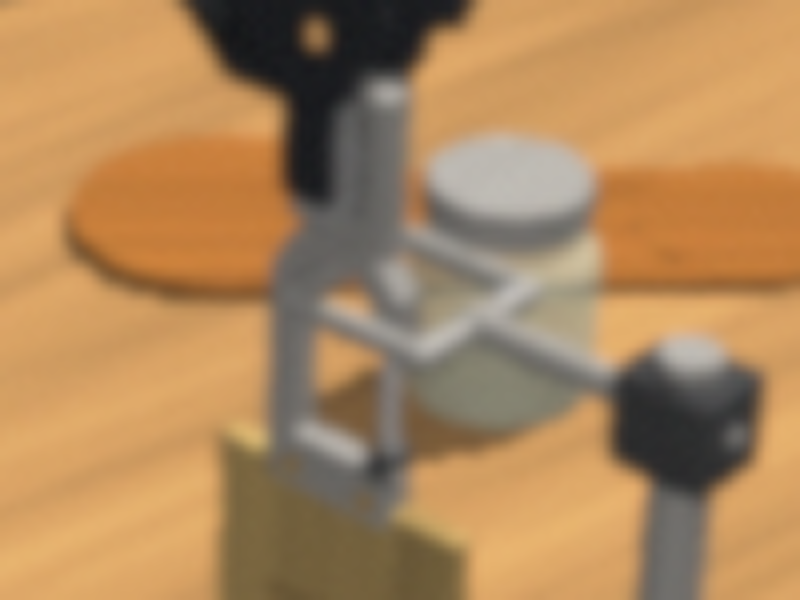

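The crop shows the crown on the bar near (330,300) and the gate upright and shut at (390,400), with about 7 N on the bar. I'll ease off and release.

Emit:
{"fn": "step_arm", "kwargs": {"translation": [[-0.0005,0,-0.001],[0,0,0],[0,0,0],[0,0,0],[0,0,0],[0,0,0],[0,0,0],[0,0,0],[0,0,0]], "rotation": [[0,0,0],[0,0,0],[0,0,0],[0,0,0],[0,0,0],[0,0,0],[0,0,0],[0,0,0],[0,0,0]], "jaw": [0.005,0.005,0.012,0.014,0.017,0.022,0.03,0.04,0.045]}}

```text
clock: 15.45
tool_pos: [0.5168, 0.132, 0.2923]
tcp_rot: [0.998, 0.063, -0.0, -0.0]
ft_force: [0.0, -0.2, -0.2]
opening: 0.0445
grasp_force: 0.0
```

Emit:
{"fn": "step_arm", "kwargs": {"translation": [[0,0,-0.005],[0,0,-0.01],[0,0,-0.02],[0,0,-0.03],[0,0,-0.03],[0,0,-0.02],[0,0,0],[0,0,0],[0,0,0],[0,0,0],[0,0,0],[0,0,0],[0,0,0],[0,0,0],[0,0,0],[0,0,0],[0,0,0],[0,0,0]], "rotation": [[0,0,0],[0,0,0],[0,0,0],[0,0,0],[0,0,0],[0,0,0],[0,0,0],[0,0,0],[0,0,0],[0,0,0],[0,0,0],[0,0,0],[0,0,0],[0,0,0],[0,0,0],[0,0,0],[0,0,0],[0,0,0]], "jaw": [0.05,0.05,0.05,0.05,0.05,0.05,0.05,0.05,0.05,0.05,0.05,0.05,0.05,0.05,0.05,0.05,0.05,0.05]}}

```text
clock: 17.25
tool_pos: [0.5168, 0.132, 0.4074]
tcp_rot: [0.998, 0.063, 0.0, 0.0]
ft_force: [0.2, 0.7, 0.6]
opening: 0.0501
grasp_force: 0.0
```

```bash
python3 - <<'E'
from h import *
g=env.grab_frame('scene');b=env.grab_frame('scene')
print(env.read_state()['clock'],np.abs(g['img'].astype(int)-b['img'])[150:260,290:390].mean())
a=cv2.resize(b['img'][150:270,280:440],(800,600),interpolation=cv2.INTER_CUBIC);cv2.imwrite('pics/s7.png',a[:,:,::-1])
E
```

```text
17.35 0.5555151515151515
```

View pics/s7.png

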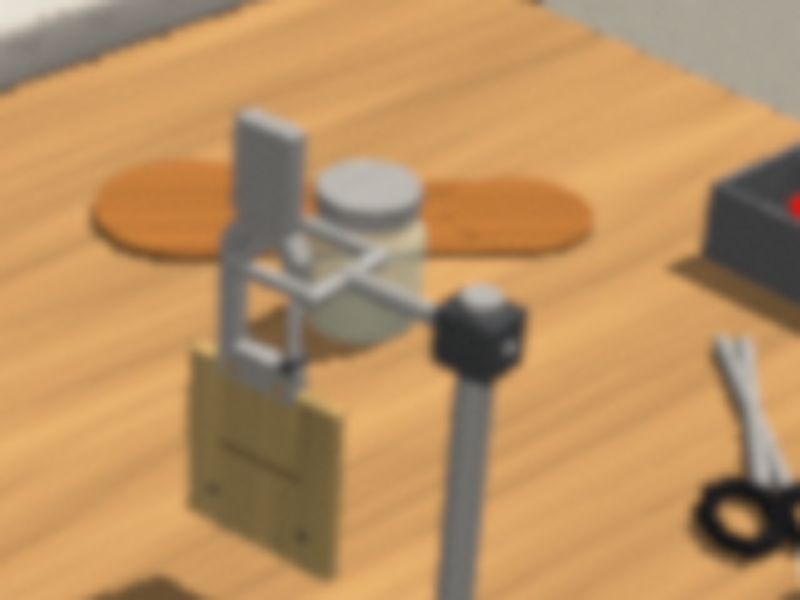

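The template hangs upright from the eye with the gate shut (crop about (295,330)) and the gripper clear. I'll let any swing die out, then hand in.

Emit:
{"fn": "step_arm", "kwargs": {"translation": [[0,0,0],[0,0,0],[0,0,0],[0,0,0],[0,0,0],[0,0,0],[0,0,0],[0,0,0],[0,0,0],[0,0,0],[0,0,0],[0,0,0],[0,0,0],[0,0,0],[0,0,0],[0,0,0],[0,0,0],[0,0,0],[0,0,0],[0,0,0]], "rotation": [[0,0,0],[0,0,0],[0,0,0],[0,0,0],[0,0,0],[0,0,0],[0,0,0],[0,0,0],[0,0,0],[0,0,0],[0,0,0],[0,0,0],[0,0,0],[0,0,0],[0,0,0],[0,0,0],[0,0,0],[0,0,0],[0,0,0],[0,0,0]], "jaw": [0.05,0.05,0.05,0.05,0.05,0.05,0.05,0.05,0.05,0.05,0.05,0.05,0.05,0.05,0.05,0.05,0.05,0.05,0.05,0.05]}}

```text
clock: 19.35
tool_pos: [0.5168, 0.132, 0.4074]
tcp_rot: [0.998, 0.063, 0.0, -0.0]
ft_force: [-0.2, -0.1, -0.0]
opening: 0.0501
grasp_force: 0.0
```

Emit:
{"fn": "step_arm", "kwargs": {"translation": [[0,0,0],[0,0,0],[0,0,0],[0,0,0],[0,0,0],[0,0,0],[0,0,0],[0,0,0],[0,0,0],[0,0,0],[0,0,0],[0,0,0],[0,0,0],[0,0,0],[0,0,0],[0,0,0],[0,0,0],[0,0,0],[0,0,0],[0,0,0]], "rotation": [[0,0,0],[0,0,0],[0,0,0],[0,0,0],[0,0,0],[0,0,0],[0,0,0],[0,0,0],[0,0,0],[0,0,0],[0,0,0],[0,0,0],[0,0,0],[0,0,0],[0,0,0],[0,0,0],[0,0,0],[0,0,0],[0,0,0],[0,0,0]], "jaw": [0.05,0.05,0.05,0.05,0.05,0.05,0.05,0.05,0.05,0.05,0.05,0.05,0.05,0.05,0.05,0.05,0.05,0.05,0.05,0.05]}}

```text
clock: 21.35
tool_pos: [0.5169, 0.132, 0.4074]
tcp_rot: [0.998, 0.063, 0.0, -0.0]
ft_force: [-0.1, -0.9, 0.7]
opening: 0.05
grasp_force: 0.0
```

```bash
python3 - <<'E'
from h import *
F=[env.grab_frame('scene')['img'].astype(int)[220:275,315:350] for _ in range(6)]
d=[np.abs(F[i]-F[0]).mean() for i in range(6)]
print(np.round(d,2)); print(env.close_job())
E
```

```text
[0.   0.6  0.6  0.59 0.59 0.62]
the job is handed in; nothing more can be done
None
```

The template now hangs by its crown on the small stand's near bar with the gate shut, the gripper is clear, and the job was handed in at about 21.7 s; no verdict came back.

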